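Make up the shaker tray to three pots and hold the clamp arm open

ROBOT

A 6-joint arm with a two-finger parallel gripper is mounted at the origin on the work surface. World frame = base frame: x ahead of the robot, y to its left, z up, the work surface at z = 0. Lengths are in mm, angles in rad, forces in N, time in s.
With the tool pointing down it reaches from about 225 to 725 mm from the base axis. Payload 3.1 kg.
Tool frame: the origin (TCP) lies between the finger pads; the fingertips stand robot.tip_reach ahead of it and the grasp point (between the pads) lies 6 mm ahead of it (robot.tip_reach is the distance from the TCP to the fingertips, in mm); z points along the fingers, y is the line along which they close (so a half turn about z gives the same grasp; the last joint's range is limited). The gripper opens to 85 mm and grips with 20 to 120 N. Pads are 22 mm wide; open, the fingers measure 114 mm over their backs; the gripper's body (76 mm by 85 mm) begins 54 mm behind the grasp point. The pads swing forward as they close: fully open they stand 13 mm farther back than shut.
Start: joints at [-1.23, 0.048, 0.099, 1.622, 0, 1.443], TCP at [237.188, -468.358, 256.312] pointing down, gripper open.
Joint ranges: [-2.91, 2.91], [-0.99, 1.94], [-1.21, 1.42], [-2.12, 2.29], [-1.49, 1.47], [-3.14, 3.14]. Speed limits (rad/s): [2.79, 2.79, 3.14, 3.14, 3.14, 3.14].

INTERFACE

Orientations are given as a unit quaternion [x, y, z, w].
In Python, from station import robot gives the robot as it stands.
- The arm moves only by the shell command python3 -m crank 'ROWS' [OPENING]. ROWS is JSON, a list of rows, each a list of 2 entries, a list of its own where there are three numbers: the shift along the tool's x, y, z in cm, then the turn about the tool's z in degrees. A call has 1 to 12 rows; each row shifts and turns the commanded pose from where the row before left it, along the tool's axes as they then stand; what a row does not reach is not made up. A row lasts 1/12 s, in which the tool goes at most 41.7 mm and 7.16 degrees, less where a joint would pass 70% of its speed; a pose out of reach is approached as far as the arm can. A call is refused whole if a number of a shift passes 4.17 or a number of a turn 7.16, either way. A call with a gripper value outside its range is refused whole. OPENING is the finger opening in cm, from 0 to 8.54, set as the call begins (- or left out, the last holds). The fingers move at their own pace and stop on an object; the grip force is fixed at half the most. Time passes only in rows, so rows that do not move let the fingers close. It gives the time, the measured TCP pose, the force, the opening and the grip force at its end, in the units of the state.
- robot.state(): the state, without advancing time (a new reading comes with each control period).
- robot.read_camera(name): name is "scene" or "top"; returns the picture (420x560x3 uint8, red, green, blue); there is no depth.
- robot.camera_info(name): a dict with "fx", "fy", "cx", "cy" (pixels), "k1" (the pictures are not rectified: a ray, as slopes to the right and down, at radius r is drawn at 1 + k1 r^2 times it, then the intrinsics apply), "rvec" (rotation vector, rad) and "tvec" (3), from world to camera coordinates, as OpenCV has them. Camera axes: x right, y down, z forward; pixel columns grow to the right and rows downward; lengths in mm; the calibration is good to about 2 mm. A picture is of the moment at which its call begins. camera_info takes no time and is no camera call.
- robot.hand_in(): hands the job in; it is judged then, once.
The state is a dict: "clock": time; "joint_pos": joint angles; "qvel": joint speeds; "joint_efforts": joint torques, N m; "eef_pos": TCP position; "eef_rot": TCP orientation; "contact_force": force on the tool from outside, world axes, zero at the start; "wrist_torque": the same for the moment, N m; "opening": finger opening in mm; "grasp_force": force on a finger pad.
Only numpy, scipy, OpenCV 4.12 (cv2) and the standard library are available. Lean on these libraries where they do the work, as an engineer would, in place of code of your own. Each camera call takes 0.05 s, during which the arm holds its last target. There are 200 camera calls.

TASK

Make up the steel tray to exactly three sample pots, all standing upright on its floor (one is already in it), and leave the fourth standing on the bench. Then unlatch the shaker's hold-down arm by pulling its black latch tab sideways against the spring, lift the arm off the ball stud, and finish still gripping it, holding its latch end raised at least 6 cm above where it sat, so that a colleague can load the tray; do not let go. Leave the beaker, bottle and stack of dishes where they stand.

Things in the scene. Friction and masses are not known exactly. Their poses are not given: they have to be found in the camera images.
- pot_a_mid (a point): Screw-lid sample pot: upright cylinder 38 mm in diameter, 60 mm tall, white with a grey lid, about 50 g. The point is its centre, 30 mm above its underside; z up along the pot. At the start it stands on the bench.
- pot_b_mid (a point): Screw-lid sample pot: upright cylinder 38 mm in diameter, 60 mm tall, white with a grey lid, about 50 g. The point is its centre, 30 mm above its underside; z up along the pot. At the start it stands on the bench.
- pot_c_mid (a point): Screw-lid sample pot: upright cylinder 38 mm in diameter, 60 mm tall, white with a grey lid, about 50 g. The point is its centre, 30 mm above its underside; z up along the pot. At the start it stands on the bench.
- pot_d_mid (a point): Screw-lid sample pot: upright cylinder 38 mm in diameter, 60 mm tall, white with a grey lid, about 50 g. The point is its centre, 30 mm above its underside; z up along the pot. At the start it stands in the tray, near the tray's -x end.
- tray_in (a point): Centre of the inner floor of a loose open steel tray (0.7 kg): inside 170 mm along its x by 80 mm along its y, walls 4 mm thick, rims 16 mm above this floor; the floor is 4 mm above the bench. It takes three pots in a row along x, at -53, 0 and +53 mm.
- latch_tab (a point): Grip point on the black upright latch tab by the arm's ball end, 18 mm below the tab's top. Tab 12 mm thick along y, 24 mm wide along x; take it from above, a finger on each y side (26 mm free to the latch barrel on -y; the latch rod crosses there 34 mm below). Axes of the arm: -x hinge to ball, y hinge axis, z up. It slides along +y; at rest 200 mm from the hinge axis along -x, 12 mm above it.
- latch (a joint): Latch travel in m: 0 = sprung home, with two prongs under the ball that lock the arm down; grows as the tab is pulled along its +y; the arm is free from 0.015 on; stop at 0.022. The spring pushes back with 5 N when home, 10.5 N at the stop, and shuts the latch if released.
- holdarm (a joint): Angle of the hold-down arm in rad: 0 = down, level, on the ball; grows as the ball end is lifted; stop at 0.75. Its ball end rises 200 mm x sin(angle). It weighs about 0.5 kg and falls shut when released.
- hinge_mid (a point): Centre of the hold-down arm's hinge on the fixed shaker (housing 270 x 210 mm, its flat grey top 80 mm above the bench); y is the hinge axis. The arm reaches along -x from here. Hinge axis 165 mm above the bench.
- ball (a point): Centre of the steel ball (20 mm across) on the shaker's front stud, 200 mm from the hinge along -x and 15 mm lower; hidden under the arm's coupler at the start.
- beaker_mid (a point): Bystander, to be left standing where it is: glass beaker, 56 mm across at the rim, 70 mm tall, open at the top, among the pots; centre point half-way up.
- bottle_mid (a point): Bystander, to be left standing where it is: amber glass bottle, 60 mm in diameter, 115 mm tall, white cap; centre point half-way up.
- dishes_mid (a point): Bystander, to be left standing where it is: stack of three clear dishes, 92 mm in diameter, 37 mm tall; centre point half-way up.
There are look-alikes about, which are no part of the job. Leave any orange look-alike of the part that bears pot_c_mid alone.

How it is judged:
By the outcome, as a careful person would: the job done as asked, in the order asked, and still so for the second after the job is handed in, while the arm keeps its last pose, push and grip.
It also fails if it takes over 72 s, if anything falls off the work surface, if the arm or the gripper's body presses on something with over 40 N, if the wrist force passes 120 N, or if a joint passes its speed limit or range.

## Working session

There is one attempt and no reset: what is moved stays moved. The work goes in short steps, Python scripts to look and compute and a shell command to move; the robot and the scene stay as the last step left them, time stands still between calls to the robot, and variables do not carry over. Pictures are saved under pics/ and viewed, at most 13 in all, crops included, and the job is handed in when it is done.

```bash
mkdir -p pics; ls; python3 - <<'E'
from station import robot
import cv2
print(robot.tip_reach, robot.state())
for n in("scene","top"):
    print(n,robot.camera_info(n)); cv2.imwrite(f"pics/{n}0.png",cv2.resize(robot.read_camera(n)[:,:,::-1],(800,600)))
E
```

```text
pics
25.0 {'clock': 0.0, 'joint_pos': array([-1.22979621e+00,  4.87481972e-02,  9.75688796e-02,  1.62201372e+00,
        1.88732495e-05,  1.44299702e+00]), 'qvel': array([-0.00019072,  0.00012331, -0.00119163,  0.00078458, -0.00072907,
       -0.00105195]), 'joint_efforts': array([-5.41781228e-04, -3.38781559e+01,  3.20015109e+01,  2.02598213e-02,
       -1.65839815e-04,  9.03531799e-06]), 'eef_pos': array([ 237.00623348, -467.82343603,  255.10392079]), 'eef_rot': array([ 9.72653243e-01,  2.32258977e-01, -1.18120030e-04, -1.19255437e-03]), 'contact_force': array([-0.1080455 , -0.13713659, -0.19641403]), 'wrist_torque': array([0.09112389, 0.06634225, 0.04718847]), 'grasp_force': 0.0, 'opening': 85.51132273298263}
scene {'fx': 414.09746262839957, 'fy': 414.09746262839957, 'cx': 275.23546541787675, 'cy': 211.76736761190648, 'k1': -0.0282421592505095, 'rvec': array([ 1.66169715,  2.12492276, -0.6770215 ]), 'tvec': array([ 272.57386325, -419.30699497, 1408.59093445])}
top {'fx': 443.96878903831146, 'fy': 443.96878903831146, 'cx': 272.263196061117, 'cy': 205.68609902045912, 'k1': -0.0027165516030992457, 'rvec': array([ 2.12580279, -2.15111568,  0.11646611]), 'tvec': array([ -74.19611796,  626.83992778, 1289.88423923])}
```

View pics/scene0.png

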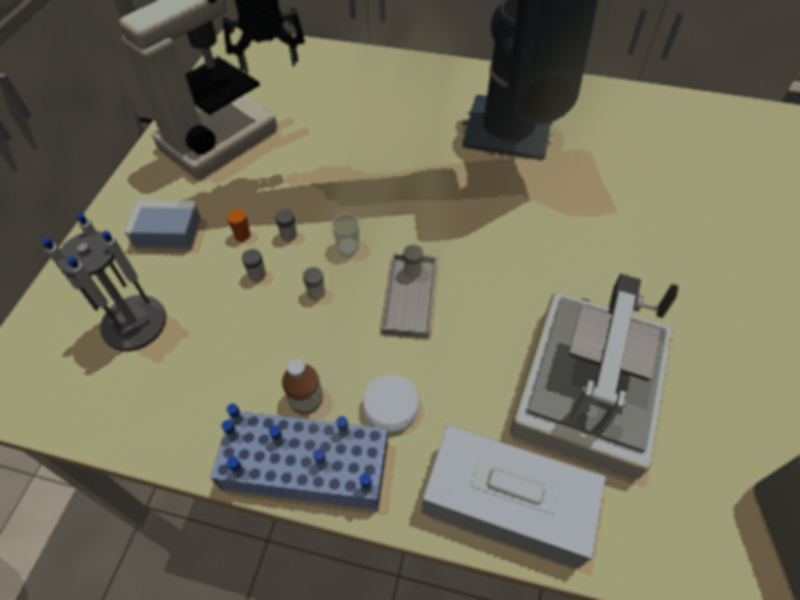

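View pics/top0.png

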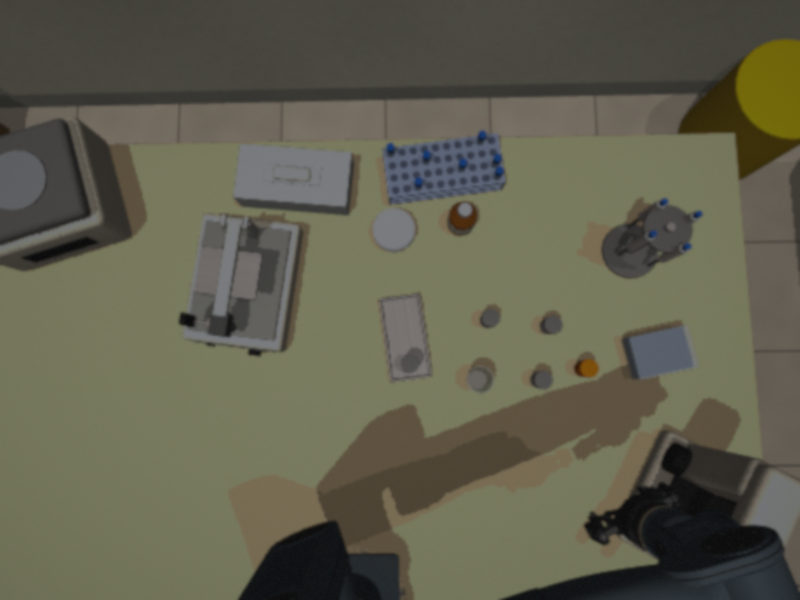

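Top view (800×600): grey-lid pots at (490,317), (551,323), (542,378), tray pot at (410,360). There is an orange look-alike at (587,368), to be left alone, and the beaker is at (480,377). The three grey-lidded white ones fit the description. The tray is at (405,337), and the shaker's black tab is at (187,320). Next I'll check enlarged crops.

```bash
cat > h.py <<'E'
from station import robot
import cv2, numpy as np
def ray(n,u,v):
    i=robot.camera_info(n);K=np.array([[i['fx'],0,i['cx']],[0,i['fy'],i['cy']],[0,0,1]])
    p=cv2.undistortPoints(np.array([[[u,v]]],float),K,np.array([i['k1'],0,0,0,0]))[0,0]
    R=cv2.Rodrigues(i['rvec'])[0]; return -R.T@i['tvec'], R.T@np.array([p[0],p[1],1])
def at_z(n,u,v,z):
    c,d=ray(n,u,v); return (c+d*(z-c[2])/d[2]).round(1)
def proj(n,P):
    i=robot.camera_info(n);K=np.array([[i['fx'],0,i['cx']],[0,i['fy'],i['cy']],[0,0,1]])
    return cv2.projectPoints(np.array(P,float).reshape(-1,1,3),i['rvec'],i['tvec'],K,np.array([i['k1'],0,0,0,0]))[0][:,0].round(1)
def tri(a,b):  # (name,u,v) twice
    (c1,d1),(c2,d2)=ray(*a),ray(*b)
    s=np.linalg.lstsq(np.c_[d1,-d2],c2-c1,rcond=None)[0]
    p,q=c1+s[0]*d1,c2+s[1]*d2; return ((p+q)/2).round(1), round(float(np.linalg.norm(p-q)),1)
def crop(n,x0,y0,x1,y1,k,f,g=1.6):
    im=robot.read_camera(n)[y0:y1,x0:x1,::-1]
    im=np.clip(im*g,0,255).astype(np.uint8)
    cv2.imwrite(f,cv2.resize(im,None,fx=k,fy=k,interpolation=cv2.INTER_CUBIC))
E
python3 - <<'E'
from h import *
crop("top",260,195,420,280,5,"pics/c1.png")
a=[]
im=robot.read_camera("top")[:,:,::-1]; im2=robot.read_camera("scene")[:,:,::-1]
A=cv2.resize(im[145:255,120:220],(400,440),interpolation=cv2.INTER_CUBIC)
B=cv2.resize(im2[185:295,385:485],(400,440),interpolation=cv2.INTER_CUBIC)
cv2.imwrite("pics/c2.png",np.clip(np.hstack([A,B])*1.6,0,255).astype(np.uint8))
E
```

```text
(no output)
```

View pics/c1.png

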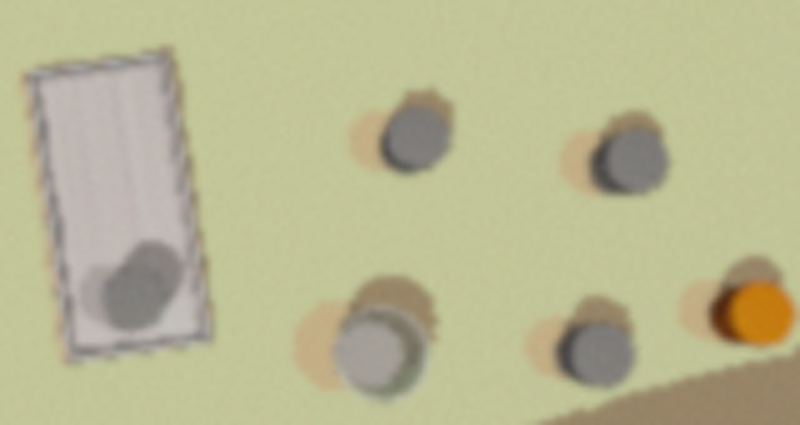

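View pics/c2.png

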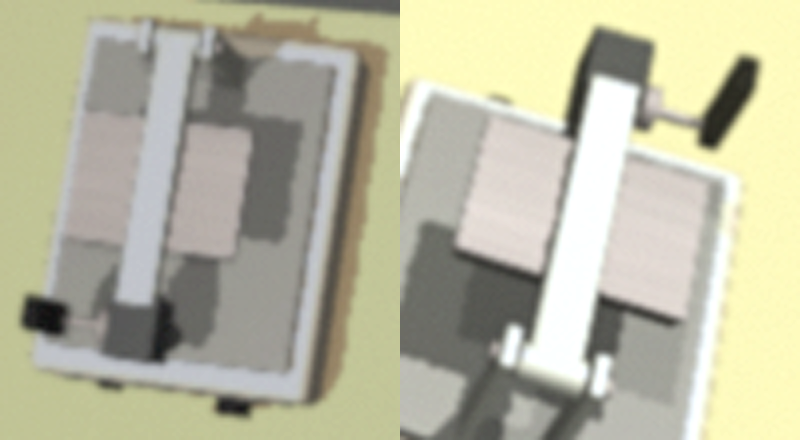

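The crop confirms three grey-lidded pots, with lids at crop pixels (418,137), (636,159) and (600,353). The orange one is separate. The tray's outer rim corners are (25,73), (170,50), (212,340) and (68,360), and the tray pot is at (133,297). In the shaker crops, the tab's top is at (43,313) in the top view, and it stands clear of the coupler to the robot's left.

```bash
python3 - <<'E'
from h import *
c=lambda u,v:(260+u/5-.4,195+v/5-.4)
for u,v in[(418,137),(636,159),(600,353),(133,297)]: print("pot",at_z("top",*c(u,v),60+(4 if u<200 else 0)))
cs=np.array([at_z("top",*c(u,v),20) for u,v in[(25,73),(170,50),(212,340),(68,360)]])
print("tray",cs,cs.mean(0)); d=(cs[0]+cs[1]-cs[2]-cs[3])/2;print(np.linalg.norm(d),np.degrees(np.arctan2(d[1],d[0])))
print("beaker",at_z("top",*c(382,350),60), "orange",at_z("top",*c(762,313),60))
t=lambda u,v:(120+u/4-.4,145+v/4-.4); s=lambda u,v:(385+u/4-100-.4,185+v/4-.4)
print("tab top",at_z("top",*t(45,313),195),at_z("scene",*s(745,62),195))
h=at_z("top",*t(176,38),172);e=at_z("top",*t(131,332),172); 
h2=at_z("scene",*s(556,365),172);e2=at_z("scene",*s(622,60),172)
print("hinge end/coupler end",h,e,h2,e2, [np.degrees(np.arctan2(*(a-b)[1::-1])) for a,b in((h,e),(h2,e2))])
print("cap arm hinge caps",at_z("top",*t(147,38),165),at_z("top",*t(208,42),165))
E
```

```text
pot [ 572.3 -289.5   60. ]
pot [ 557.8 -415.8   60. ]
pot [ 445.8 -390.2   60. ]
pot [ 480.8 -121.3   64. ]
tray [[ 618.4  -57.6   20. ]
 [ 631.3 -146.1   20. ]
 [ 455.9 -168.3   20. ]
 [ 444.9  -82.    20. ]] [ 537.625 -113.5     20.   ]
175.99912641828644 7.607550972596289
beaker [ 448.8 -264.8   60. ] orange [ 467.8 -484.1   60. ]
tab top [564.  291.1 195. ] [559.8 301.5 195. ]
hinge end/coupler end [756.2 214.1 172. ] [552.7 240.  172. ] [755.6 215.6 172. ] [555.3 242.8 172. ] [np.float64(-7.253194612725335), np.float64(-7.733251345735048)]
cap arm hinge caps [758.4 236.4 165. ] [754.8 193.6 165. ]
```

```bash
cat >> h.py <<'E'
def go(x,y,z,th):
    from scipy.spatial.transform import Rotation as Ro
    s=robot.state();R=Ro.from_quat(s['eef_rot']).as_matrix();a=np.degrees(np.arctan2(R[1,0],R[0,0]))
    turn=(a-th+180)%360-180
    t=np.radians(th); Rt=np.array([[np.cos(t),np.sin(t),0],[np.sin(t),-np.cos(t),0],[0,0,-1]])
    d=np.array([x,y,z])-s['eef_pos']
    print("turn",round(turn,2),"then shift cm",(Rt.T@d/10).round(2),"t",s['clock'],"pos",s['eef_pos'].round(1),"th",a.round(1),"tilt",R[:2,2].round(3),"open",round(s['opening'],1),"q",s['joint_pos'].round(2))
E
python3 -m crank '[[[0,0,0],6.4],[[0,0,0],6.4],[[0,0,0],6.45],[[3.5,-1.3,0.9],0],[[3.5,-1.3,0.9],0],[[3.5,-1.3,0.9],0],[[3.5,-1.3,0.9],0],[[3.5,-1.3,0.9],0],[[3.5,-1.3,0.9],0],[[3.5,-1.3,0.9],0],[[3.5,-1.3,0.9],0],[[3.5,-1.3,0.9],0]]' 8
python3 -m crank '[[[2.0,-0.8,0],0],[[2.0,-0.7,0],0],[[0,0,0],0],[[0,0,0],0]]'
python3 -c "
from h import *
go(572.3,-289.5,48,7.6)
crop('top',260,140,420,260,5,'pics/c3.png')"
```

```text
clock: 1.25
eef_pos: [535.3, -309.4, 174.7]
eef_rot: [0.998, 0.066, -0.0, 0.0]
contact_force: [0.5, -1.1, -0.0]
opening: 80.0
grasp_force: 0.0
clock: 1.58
eef_pos: [572.1, -289.7, 174.6]
eef_rot: [0.998, 0.067, -0.001, -0.0]
contact_force: [-0.4, -0.3, 0.8]
opening: 80.0
grasp_force: 0.0
turn 0.13 then shift cm [ 0.02 -0.02 12.66] t 1.5833 pos [ 572.1 -289.7  174.6] th 7.7 tilt [-0.001  0.   ] open 80.0 q [-0.57  0.35  0.29  1.51 -0.    2.43]
```

View pics/c3.png

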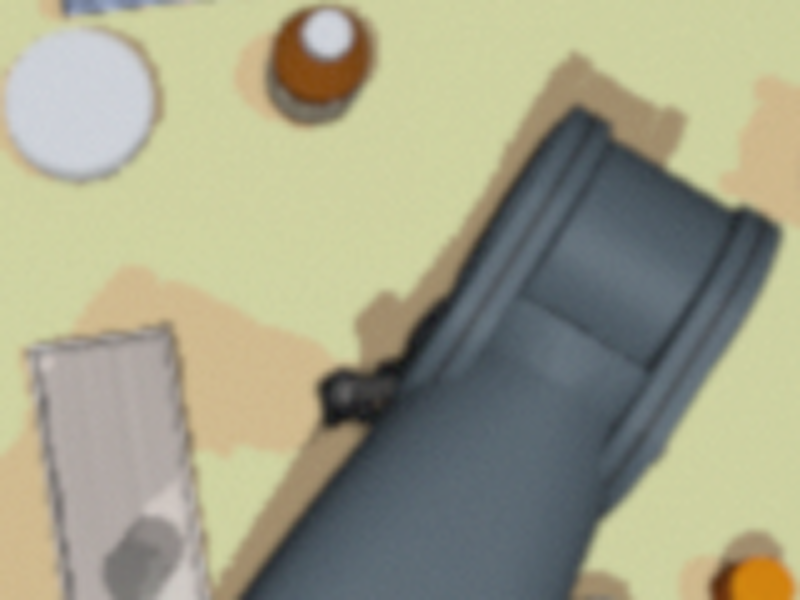

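The arm hides the pot from the top camera. I'll cross-check the estimate against the scene view, where the lids are at 800-px (313,274), (252,256) and (286,216).

```bash
python3 -c "
from h import *
print(proj('scene',[[572.3,-289.5,60],[557.8,-415.8,60],[445.8,-390.2,60],[480.8,-121.3,64]])/.7)"
python3 -m crank '[[[0,0,3.5],0],[[0,0,3.5],0],[[0,0,3.2],0],[[0,0,2.45],0],[[0,0,0],0],[[0,0,0],0]]'
```

```text
[[312.28571429 273.57142857]
 [251.28571429 255.14285714]
 [284.57142857 215.        ]
 [412.71428571 251.42857143]]
clock: 2.13
eef_pos: [569.1, -290.4, 47.1]
eef_rot: [0.998, 0.066, -0.002, -0.001]
contact_force: [0.6, 0.1, 1.4]
opening: 80.0
grasp_force: 0.0
```

```bash
python3 -m crank '[[[0,0,0],0],[[0,0,0],0],[[0,0,0],0],[[0,0,0],0],[[0,0,0],0],[[0,0,0],0]]' 2.5
python3 -m crank '[[[0,0,-2],0],[[0,0,-4],0],[[0,0,-4],0],[[0,0,0],0]]'
python3 -c "
from h import *
go(590.1,-106.5,150,7.6)"
```

```text
clock: 2.63
eef_pos: [573.4, -291.7, 52.0]
eef_rot: [0.998, 0.066, 0.002, 0.002]
contact_force: [-0.4, 0.4, 6.8]
opening: 36.5
grasp_force: 60.5
clock: 2.97
eef_pos: [575.7, -293.1, 159.6]
eef_rot: [0.998, 0.066, 0.007, 0.005]
contact_force: [1.4, -0.1, 1.7]
opening: 36.6
grasp_force: 60.0
turn 0.03 then shift cm [  3.89 -18.3    0.96] t 2.9667 pos [ 575.7 -293.1  159.6] th 7.6 tilt [ 0.014 -0.009] open 36.6 q [-0.57  0.35  0.25  1.46 -0.    2.43]
```

```bash
python3 -m crank '[[[0.6,-3.2,0],0],[[0.7,-3.2,0],0],[[0.7,-3.2,0],0],[[0.7,-3.2,0],0],[[0.7,-3.2,0],0],[[0.5,-2.3,0],0],[[0,0,0],0],[[0,0,0],0],[[0,0,0],0],[[0,0,0],0]]'
python3 -c "
from h import *
go(590.1,-106.5,56,7.6)
crop('scene',240,120,360,270,4,'pics/c4.png')"
```

```text
clock: 3.8
eef_pos: [586.0, -104.9, 148.8]
eef_rot: [0.998, 0.066, 0.0, 0.0]
contact_force: [-0.4, -0.1, -1.1]
opening: 36.5
grasp_force: 60.3
turn -0.05 then shift cm [0.38 0.21 9.28] t 3.8 pos [ 586.  -104.9  148.8] th 7.5 tilt [ 0.    -0.001] open 36.5 q [-0.29  0.23  0.09  1.43 -0.    2.72]
```

View pics/c4.png

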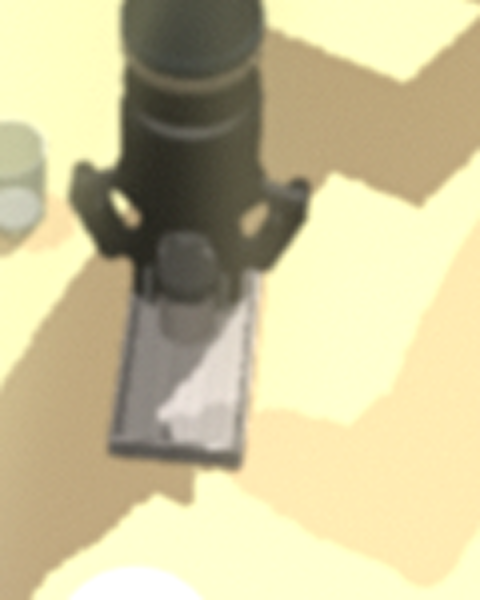

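The gripper holds the pot (around crop 185,260) above the tray. It's ready to be lowered.

```bash
python3 -m crank '[[[0.4,0.2,2],0],[[0,0,3],0],[[0,0,2.5],0],[[0,0,1.4],0],[[0,0,0.5],0],[[0,0,0],0],[[0,0,0],0],[[0,0,0],0]]'
python3 -c "
from h import *
go(590.1,-106.5,53,7.6)"
```

```text
clock: 4.52
eef_pos: [590.3, -106.6, 55.1]
eef_rot: [0.998, 0.066, 0.0, 0.0]
contact_force: [-1.0, 0.2, 1.1]
opening: 36.4
grasp_force: 62.3
turn -0.07 then shift cm [-0.02 -0.01  0.21] t 4.5167 pos [ 590.3 -106.6   55.1] th 7.5 tilt [ 0.    -0.001] open 36.4 q [-0.29  0.29 -0.03  1.25 -0.    2.72]
```

Next: lower the last 2 mm, release, lift, and go to the second pot at (557.8, −415.8).

```bash
python3 -m crank '[[[0,0,0.15],0],[[0,0,0.1],0],[[0,0,0],0],[[0,0,0],0]]'
python3 -m crank '[[[0,0,0],0],[[0,0,0],0],[[0,0,0],0],[[0,0,0],0],[[0,0,-1.5],0],[[0,0,-3.5],0],[[0,0,-4],0],[[0,0,-3],0],[[0,0,0],0],[[0,0,0],0]]' 6.5
python3 -c "
from h import *
go(557.8,-415.8,174,7.6)"
```

```text
clock: 4.85
eef_pos: [590.6, -106.5, 55.0]
eef_rot: [0.998, 0.066, 0.001, 0.001]
contact_force: [-3.1, -0.3, 9.2]
opening: 37.0
grasp_force: 63.2
clock: 5.68
eef_pos: [592.2, -105.9, 175.4]
eef_rot: [0.998, 0.066, 0.003, 0.001]
contact_force: [0.1, 0.0, 0.6]
opening: 64.9
grasp_force: 0.0
turn 0.01 then shift cm [-7.51 30.26  0.14] t 5.6833 pos [ 592.2 -105.9  175.4] th 7.6 tilt [ 0.006 -0.002] open 64.9 q [-0.29  0.24  0.15  1.48  0.    2.72]
```

```bash
python3 -m crank '[[[-0.9,3.6,0],0],[[-0.9,3.6,0],0],[[-0.9,3.6,0],0],[[-0.9,3.6,0],0],[[-0.9,3.6,0],0],[[-0.9,3.6,0],0],[[-0.9,3.6,0],0],[[-0.9,3.6,0],0],[[-0.2,1.4,0],0],[[0,0,0],0],[[0,0,0],0],[[0,0,0],0]]' 8
python3 -c "
from h import *
go(557.8,-415.8,48,7.6)
crop('top',170,180,300,280,5,'pics/c5.png')"
```

```text
clock: 6.68
eef_pos: [556.5, -413.2, 170.4]
eef_rot: [0.998, 0.067, -0.001, -0.002]
contact_force: [0.5, 0.6, 0.2]
opening: 80.0
grasp_force: 0.0
turn 0.04 then shift cm [ 0.1   0.27 12.24] t 6.6833 pos [ 556.5 -413.2  170.4] th 7.6 tilt [-0.002  0.003] open 80.0 q [-0.74  0.5   0.48  1.55  0.    2.27]
```

View pics/c5.png

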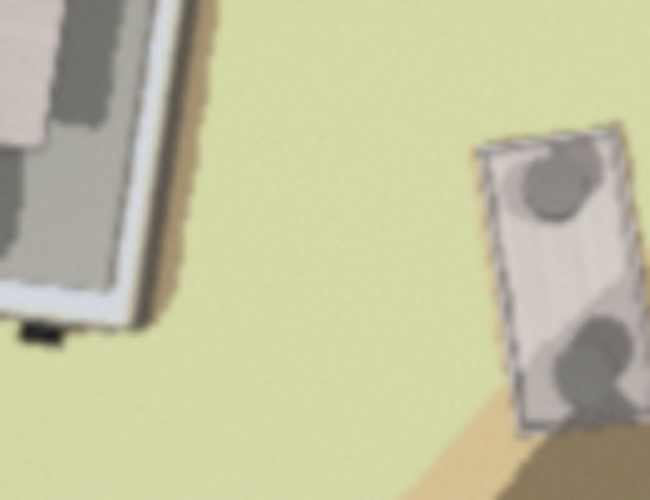

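The first pot stands upright in the tray at crop (557,188), and the existing one is at (585,372) with the middle slot free. Next is the second pot.

```bash
python3 -m crank '[[[0.1,0.25,3.5],0],[[0,0,3.5],0],[[0,0,3.2],0],[[0,0,2.1],0],[[0,0,0],0],[[0,0,0],0]]'
python3 -m crank '[[[0,0,0],0],[[0,0,0],0],[[0,0,0],0],[[0,0,0],0],[[0,0,0],0],[[0,0,0],0]]' 2.5
python3 -c "
from h import *
go(557.8,-415.8,48,7.6)"
python3 -m crank '[[[0,0,-2],0],[[0,0,-4],0],[[0,0,-4],0],[[0,0,0],0],[[0,0,0],0],[[0,0,0],0]]'
python3 -c "
from h import *
go(536.5,-113.5,155,7.6)"
```

```text
clock: 7.23
eef_pos: [557.4, -414.2, 47.4]
eef_rot: [0.998, 0.067, -0.002, -0.002]
contact_force: [0.5, -0.3, 1.0]
opening: 79.9
grasp_force: 0.0
clock: 7.73
eef_pos: [559.8, -418.2, 52.6]
eef_rot: [0.998, 0.066, 0.002, 0.002]
contact_force: [-0.0, 0.3, 6.5]
opening: 36.5
grasp_force: 60.6
turn 0.01 then shift cm [-0.16 -0.26  0.46] t 7.7333 pos [ 559.8 -418.2   52.6] th 7.6 tilt [ 0.004 -0.003] open 36.5 q [-0.74  0.54  0.29  1.32  0.    2.27]
clock: 8.23
eef_pos: [558.4, -417.2, 149.8]
eef_rot: [0.998, 0.066, 0.0, 0.0]
contact_force: [0.7, 0.4, -1.4]
opening: 36.4
grasp_force: 60.0
turn 0.0 then shift cm [  1.85 -30.39  -0.52] t 8.2333 pos [ 558.4 -417.2  149.8] th 7.6 tilt [ 0.001 -0.001] open 36.4 q [-0.74  0.51  0.44  1.51 -0.    2.27]
```

```bash
python3 -m crank '[[[0.2,-3.6,0],0],[[0.2,-3.6,0],0],[[0.2,-3.6,0],0],[[0.2,-3.6,0],0],[[0.2,-3.6,0],0],[[0.2,-3.6,0],0],[[0.2,-3.6,0],0],[[0.2,-3.6,0],0],[[0.25,-1.6,0],0],[[0,0,0],0],[[0,0,0],0],[[0,0,0],0]]'
python3 -c "
from h import *
go(536.5,-113.5,56,7.6)"
```

```text
clock: 9.23
eef_pos: [535.6, -113.5, 147.8]
eef_rot: [0.998, 0.066, -0.001, -0.0]
contact_force: [-0.2, 0.1, -0.3]
opening: 36.7
grasp_force: 60.3
turn -0.01 then shift cm [0.09 0.01 9.18] t 9.2333 pos [ 535.6 -113.5  147.8] th 7.6 tilt [-0.002  0.   ] open 36.7 q [-0.33  0.11 -0.05  1.41 -0.    2.68]
```

```bash
python3 -m crank '[[[0.1,0,2],0],[[0,0,3],0],[[0,0,2.5],0],[[0,0,1.4],0],[[0,0,0.4],0],[[0,0,0.1],0],[[0,0,0],0],[[0,0,0],0],[[0,0,0],0]]'
python3 -c "
from h import *
go(536.5,-113.5,56,7.6)"
```

```text
clock: 9.98
eef_pos: [537.0, -114.5, 55.5]
eef_rot: [0.998, 0.065, -0.0, 0.0]
contact_force: [-1.8, -0.8, 3.2]
opening: 36.7
grasp_force: 62.8
turn -0.1 then shift cm [-0.04 -0.11 -0.05] t 9.9833 pos [ 537.  -114.5   55.5] th 7.5 tilt [-0.001 -0.001] open 36.7 q [-0.33  0.16 -0.18  1.23 -0.    2.68]
```

```bash
python3 -m crank '[[[0,0,0],0],[[0,0,0],0],[[0,0,0],0],[[0,0,0],0],[[0,0,-2],0],[[0,0,-3.5],0],[[0,0,-4],0],[[0,0,-3],-7],[[0,0,-3],-7],[[0,0,-3],-7],[[0,0,-2],-7],[[0,0,0],-7]]' 6.5
python3 -m crank '[[[0,0,0],-7],[[0,0,0],-7],[[0,0,0],-7],[[0,0,0],-7],[[0,0,0],-7],[[0,0,0],-7],[[0,0,0],-7],[[0,0,0],-7],[[0,0,0],-7],[[0,0,0],-7],[[0,0,0],-7],[[0,0,0],-7]]' 5
python3 -m crank '[[[0,0,0],-7],[[0,0,0],-7],[[0,0,0],-7],[[0,0,0],-7],[[0,0,0],-7],[[0,0,0],-7],[[0,0,0],-4],[[0,0,0],0]]'
python3 -c "
from h import *
go(565,293,250,172.5)
im=robot.read_camera('top')[:,:,::-1]; im2=robot.read_camera('scene')[:,:,::-1]
A=cv2.resize(im[205:255,120:170],(400,400),interpolation=cv2.INTER_CUBIC)
B=cv2.resize(im2[185:235,430:480],(400,400),interpolation=cv2.INTER_CUBIC)
C=cv2.resize(im[195:275,260:360],(250,200));D=cv2.resize(im2[160:240,260:360],(250,200))
cv2.imwrite('pics/c6.png',np.clip(np.vstack([np.hstack([A,B]),np.hstack([C,D,np.zeros((200,300,3))])])*1.8,0,255).astype(np.uint8))"
```

```text
clock: 10.98
eef_pos: [539.7, -113.6, 266.6]
eef_rot: [0.93, 0.366, 0.004, 0.003]
contact_force: [0.2, -0.0, 0.8]
opening: 65.5
grasp_force: 0.0
clock: 11.98
eef_pos: [537.4, -112.9, 260.0]
eef_rot: [0.446, 0.895, 0.0, -0.0]
contact_force: [-0.8, -0.2, -0.2]
opening: 49.8
grasp_force: 0.0
clock: 12.65
eef_pos: [537.4, -112.9, 260.1]
eef_rot: [0.064, 0.998, 0.0, -0.0]
contact_force: [0.2, -0.1, 1.2]
opening: 50.0
grasp_force: 0.0
turn 0.19 then shift cm [ 2.56 40.6   1.01] t 12.65 pos [ 537.4 -112.9  260.1] th 172.7 tilt [-0.  0.] open 50.0 q [-0.33  0.11  0.18  1.63  0.   -0.2 ]
```

View pics/c6.png

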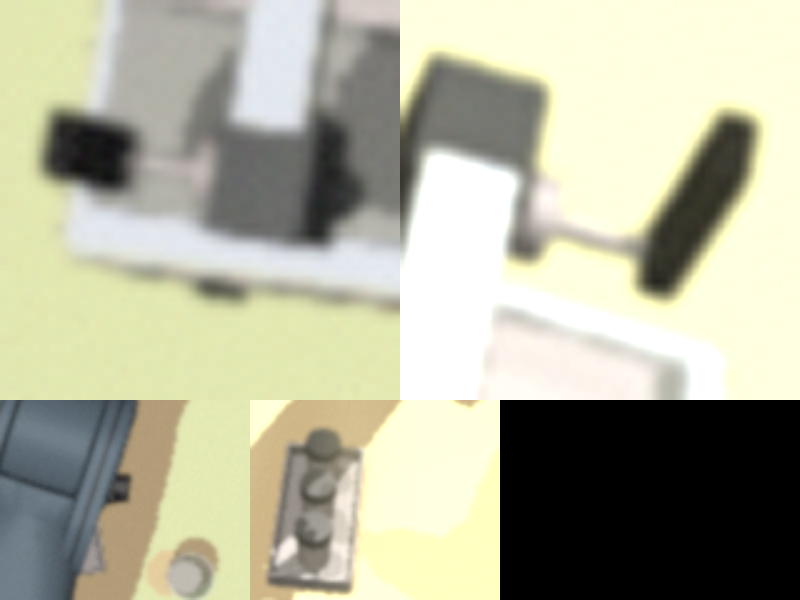

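Three pots stand upright in the tray (scene inset). The tab's silhouette spans (42–137, 108–190) in the top crop, and runs from (738,112) at the top to (658,297) at the bottom in the scene crop. I'll fit a box to these.

```bash
python3 - <<'E'
from h import *
from scipy.optimize import least_squares
t=np.radians(-7.5);ax=np.array([np.cos(t),np.sin(t)]);ay=np.array([-np.sin(t),np.cos(t)])
def boxes(p):
    x,y,zb=p
    P=[[*(np.array([x,y])+a*12*ax+b*6*ay),z] for a in(-1,1) for b in(-1,1) for z in(zb,195)]
    a=(proj("top",P)-[120,205]+.5)*8; b=(proj("scene",P)-[430,185]+.5)*8+[400,0]
    return np.r_[a.min(0),a.max(0),b.min(0),b.max(0)]
obs=np.array([42,108,137,190,637,110,757,298.])
r=least_squares(lambda p:boxes(p)-obs,[564,293,140],diff_step=1e-3);print(r.x.round(1),r.fun.round(0))
E
```

```text
[566.8 301.2 140.7] [-4. -6.  1.  0. -5. -5.  1. -2.]
```

The fit is within 1 px: tab centre at (566.8, 301.2), so the grip point is at z≈177.

```bash
python3 -m crank '[[[0.2,3.7,0],0.2],[[0.2,3.7,0],0],[[0.2,3.7,0],0],[[0.3,3.7,0],0],[[0.3,3.7,0],0],[[0.3,3.7,0],0],[[0.3,3.7,0],0],[[0.3,3.7,0],0],[[0.2,3.7,0],0],[[0.2,3.7,0],0],[[0.1,3.7,0],0],[[0,0.9,0],0]]' 2.8
python3 -m crank '[[[0,0,0],0],[[0,0,0],0],[[0,0,0],0]]'
python3 -c "
from h import *
go(566.7,303,183,172.5)
im=robot.read_camera('top')[:,:,::-1]; im2=robot.read_camera('scene')[:,:,::-1]
A=cv2.resize(im[205:255,120:170],(400,400),interpolation=cv2.INTER_CUBIC)
B=cv2.resize(im2[165:235,420:490],(400,400),interpolation=cv2.INTER_CUBIC)
cv2.imwrite('pics/c7.png',np.clip(np.hstack([A,B])*1.8,0,255).astype(np.uint8))"
```

```text
clock: 13.75
eef_pos: [565.6, 308.3, 259.1]
eef_rot: [0.064, 0.998, 0.001, -0.001]
contact_force: [0.4, -1.4, -0.2]
opening: 27.6
grasp_force: 0.0
clock: 14.0
eef_pos: [566.5, 301.5, 260.4]
eef_rot: [0.067, 0.998, -0.0, -0.0]
contact_force: [0.3, -0.7, 0.0]
opening: 28.3
grasp_force: 0.0
turn -0.19 then shift cm [-0.    0.15  7.74] t 14.0 pos [566.5 301.5 260.4] th 172.3 tilt [-0.    -0.001] open 28.3 q [ 0.39  0.37  0.48  1.68 -0.    0.52]
```

View pics/c7.png

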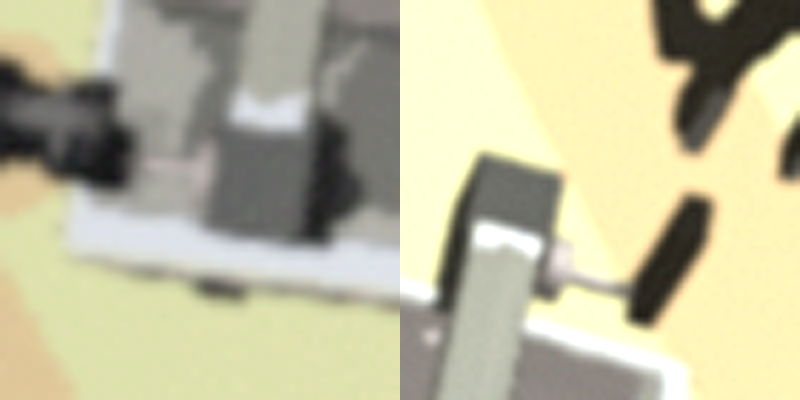

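The fingers (tips ≈ (700,145) and (790,170) in the right crop) hover above the tab, whose top is at (697,203). I'll check that against projection before descending.

```bash
python3 - <<'E'
from h import *
s=robot.state();p=s['eef_pos'];ay=np.array([.1305,.9914,0]);ax=np.array([.9914,-.1305,0])
P=[p-[0,0,25]+k*ay for k in(-14,14,-28,28)]+[[566.8,301.2,195],[566.8,301.2,141]]+[p-[0,0,65]+k*ay for k in(-14,14)]
print(((proj("scene",P)-[420,165]+.5)*400/70+[400,0]).round(0)); print(((proj("top",P)-[120,205]+.5)*8).round(0))
E
```

```text
[[695. 141.]
 [774. 162.]
 [656. 130.]
 [813. 174.]
 [693. 218.]
 [642. 298.]
 [656. 205.]
 [731. 227.]]
[[ 59. 132.]
 [-26. 122.]
 [102. 137.]
 [-68. 117.]
 [ 61. 139.]
 [116. 154.]
 [102. 144.]
 [ 19. 134.]]
```

The projection agrees, with the fingers straddling the tab, so I'm descending.

```bash
python3 -m crank '[[[0,0.15,1.5],-0.2],[[0,0,1.5],0],[[0,0,1.2],0],[[0,0,0],0],[[0,0,0],0],[[0,0,0],0]]'
python3 -m crank '[[[0,0,0.9],0],[[0,0,0.9],0],[[0,0,0.9],0],[[0,0,0.8],0],[[0,0,0],0],[[0,0,0],0]]'
python3 -c "
from h import *
go(566.7,303,183,172.5)"
```

```text
clock: 14.6
eef_pos: [566.9, 303.5, 219.5]
eef_rot: [0.065, 0.998, 0.0, 0.001]
contact_force: [-0.4, -0.4, 1.0]
opening: 28.0
grasp_force: 0.0
clock: 15.1
eef_pos: [565.7, 304.1, 181.8]
eef_rot: [0.064, 0.998, -0.001, -0.001]
contact_force: [0.6, -0.0, -0.1]
opening: 28.0
grasp_force: 0.0
turn 0.12 then shift cm [-0.11 -0.09 -0.12] t 15.1 pos [565.7 304.1 181.8] th 172.6 tilt [-0.003 -0.001] open 28.0 q [0.39 0.36 0.31 1.52 0.   0.52]
```

```bash
python3 -m crank '[[[0,0,0],0],[[0,0,0],0],[[0,0,0],0],[[0,0,0],0],[[0,0,0],0],[[0,0,0],0]]' 0.4
python3 -c "
from h import *
go(566.7,303,183,172.5)"
```

```text
clock: 15.6
eef_pos: [566.2, 302.6, 183.3]
eef_rot: [0.065, 0.998, -0.002, -0.001]
contact_force: [-1.2, -4.7, 0.5]
opening: 11.4
grasp_force: 58.9
turn 0.01 then shift cm [-0.05  0.04  0.03] t 15.6 pos [566.2 302.6 183.3] th 172.5 tilt [-0.001 -0.003] open 11.4 q [ 0.39  0.36  0.31  1.53 -0.    0.52]
```

The tab is gripped, so I'll pull the latch.

```bash
python3 -m crank '[[[0,0.4,0],0],[[0,0.5,0],0],[[0,0.5,0],0],[[0,0.4,0],0],[[0,0,0],0],[[0,0,0],0],[[0,0,0],0],[[0,0,0],0]]'
python3 -c "
from h import *
go(569,319.5,183,172.5);print(robot.state()['contact_force'],robot.state()['grasp_force'])"
```

```text
clock: 16.27
eef_pos: [568.4, 318.8, 183.1]
eef_rot: [0.066, 0.998, -0.003, -0.001]
contact_force: [-1.9, -8.4, 0.5]
opening: 11.1
grasp_force: 59.0
turn -0.04 then shift cm [-0.05  0.07  0.01] t 16.2667 pos [568.4 318.8 183.1] th 172.5 tilt [-0.002 -0.007] open 11.1 q [ 0.41  0.38  0.35  1.54 -0.01  0.54]
[-1.9415195  -8.3906828   0.51620316] 59.038188457489014
```

```bash
python3 -m crank '[[[0,0.2,0],0],[[0,0.2,0],0],[[0,0,0],0],[[0,0,0],0],[[0,0,0],0],[[0,0,0],0]]'
python3 -c "
from h import *
go(569,319.5,183,172.5);print(robot.state()['contact_force'],robot.state()['grasp_force'])"
```

```text
clock: 16.77
eef_pos: [568.9, 322.4, 183.1]
eef_rot: [0.066, 0.998, -0.004, -0.001]
contact_force: [-1.9, -9.4, 0.2]
opening: 11.3
grasp_force: 59.1
turn -0.06 then shift cm [-0.05 -0.29  0.01] t 16.7667 pos [568.9 322.4 183.1] th 172.4 tilt [-0.002 -0.007] open 11.3 q [ 0.42  0.39  0.35  1.54 -0.01  0.55]
[-1.85379346 -9.4135786   0.16846465] 59.07036066055298
```

```bash
python3 -m crank '[[[-0.05,0,-0.5],0],[[-0.05,0,-0.5],0],[[-0.05,0,-0.5],0],[[-0.07,0,-0.5],0],[[0,0,0],0],[[0,0,0],0],[[0,0,0],0]]'
python3 -c "
from h import *
go(569,319.5,183,172.5);print(robot.state()['contact_force'],robot.state()['grasp_force'])
crop('scene',390,175,490,290,5,'pics/c8.png')"
```

```text
clock: 17.35
eef_pos: [570.5, 321.7, 200.9]
eef_rot: [0.066, 0.998, -0.004, -0.002]
contact_force: [-0.9, -9.7, -3.9]
opening: 11.4
grasp_force: 58.5
turn -0.08 then shift cm [ 0.12 -0.24  1.79] t 17.35 pos [570.5 321.7 200.9] th 172.4 tilt [-0.006 -0.008] open 11.4 q [ 0.41  0.4   0.4   1.58 -0.01  0.55]
[-0.91071865 -9.6530739  -3.86217187] 58.537625670433044
```

View pics/c8.png

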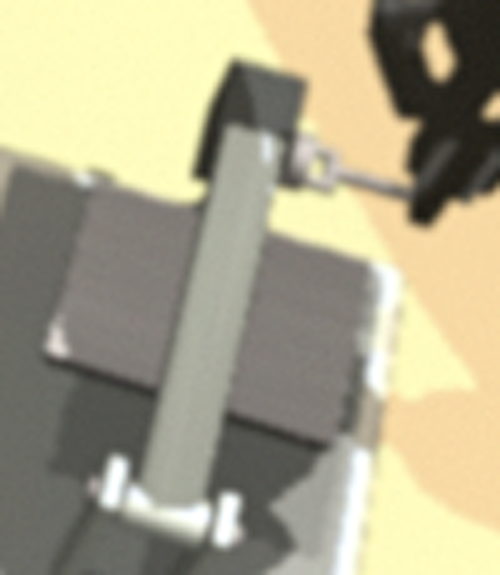

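The tab is in the fingers and the latch rod is extended. The arm is rising with only about 4 N of load, so it's unlocked, and I'll keep lifting.

```bash
python3 -m crank '[[[-0.1,0,-0.5],0],[[-0.1,0,-0.5],0],[[-0.1,0,-0.5],0],[[-0.12,0,-0.46],0],[[-0.15,0,-0.48],0],[[-0.15,0,-0.48],0],[[-0.15,0,-0.48],0],[[-0.16,0,-0.47],0],[[0,0,0],0],[[0,0,0],0]]'
python3 -m crank '[[[-0.2,0,-0.46],0],[[-0.2,0,-0.46],0],[[-0.2,0,-0.46],0],[[-0.2,0,-0.45],0],[[-0.23,0,-0.45],0],[[-0.23,0,-0.45],0],[[0,0,0],0],[[0,0,0],0],[[0,0,0],0],[[0,0,0],0]]'
python3 -c "
from h import *
go(569,319.5,183,172.5);print(robot.state()['contact_force'],robot.state()['grasp_force'])
crop('scene',390,175,490,290,5,'pics/c9.png')"
```

```text
clock: 18.23
eef_pos: [580.1, 320.5, 240.0]
eef_rot: [0.066, 0.998, -0.004, -0.003]
contact_force: [-3.4, -8.9, -3.3]
opening: 11.3
grasp_force: 58.4
clock: 19.07
eef_pos: [592.5, 319.0, 267.7]
eef_rot: [0.066, 0.998, -0.004, -0.003]
contact_force: [-4.0, -10.0, -3.7]
opening: 11.4
grasp_force: 58.6
turn -0.06 then shift cm [ 2.33 -0.26  8.47] t 19.0667 pos [592.5 319.  267.7] th 172.4 tilt [-0.007 -0.008] open 11.4 q [ 0.4   0.48  0.64  1.74 -0.    0.53]
[ -3.97221918 -10.00385237  -3.73991272] 58.600451946258545
```

View pics/c9.png

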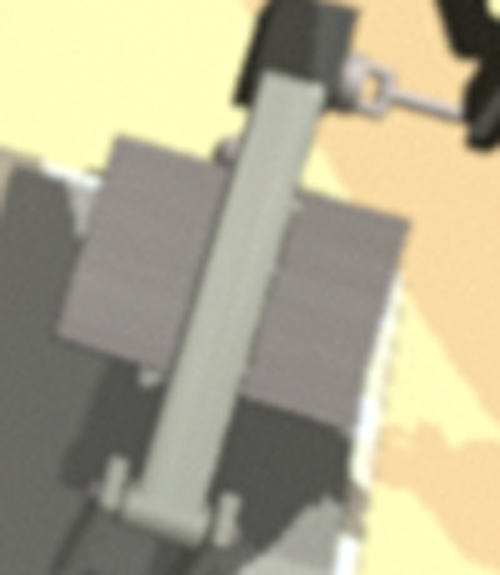

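The hold-down arm is up about 8.5 cm, and the freed ball shows at crop (228,150). The tab is still gripped, so I'll hand in.

```bash
python3 -m crank '[[[0,0,0],0],[[0,0,0],0],[[0,0,0],0],[[0,0,0],0],[[0,0,0],0],[[0,0,0],0]]'; python3 -c "
from station import robot
print(robot.hand_in())"
```

```text
clock: 19.62
eef_pos: [592.5, 319.0, 267.7]
eef_rot: [0.066, 0.998, -0.004, -0.003]
contact_force: [-4.5, -9.3, -3.2]
opening: 11.3
grasp_force: 58.6
the job is handed in; nothing more can be done
None
```

I handed the job in at 19.6 s: three pots stand upright in the tray, the fourth is still on the bench, and the gripper is holding the unlatched hold-down arm about 8.5 cm up; the hand-in returned no verdict.

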